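Load the ink stick into the grinding machine's spring carrier

ROBOT

A 6-joint arm with a two-finger parallel gripper is mounted at the origin on a cart in front of the work surface, level with it; the furniture and walls round the work are solid. World frame = base frame: x ahead of the robot, y to its left, z up, the work surface at z = 0. Lengths are in m, angles in degrees, forces in N, time in s.
With the tool pointing down it reaches from about 0.35 to 0.875 m from the base axis. Payload 4.2 kg.
Tool frame: the origin (TCP) lies at the very end of the fingers, on their centre line; the grasp point (between the pads) lies 19 mm behind it; z points along the fingers, y is the direction in which the jaws open and shut (so a half turn about z gives the same grasp; the last joint's range is limited). The gripper opens to 87 mm and grips with 3 to 60 N. Pads are 19 mm wide; open, the fingers measure 117 mm over their backs; the gripper's body (75 mm by 190 mm) begins 51 mm behind the grasp point.
Start: joints at [91.478, 22.042, 0.453, 0, -68.411, -14.817], TCP at [0.144, 0.608, 0.223] pointing down, gripper open.
Joint ranges: [-179.83, 179.83], [-69.29, 118.12], [-61.27, 80.66], [-181.25, 117.63], [-171.15, -9.14], [-177.46, 177.46]. Speed limits (degrees/s): [159.86, 159.86, 180, 180, 180, 180].

INTERFACE

Orientations are given as a 3x3 rotation matrix whose columns are the frame's x, y, z axes.
In Python, from station import r, imaging gives the robot as it stands. The module is installed in compiled form; this text tells all that it offers.
- The arm moves only by the tool move_arm, never from a script. Its argument "motion" is one flat list of numbers, 7 for each row, row after row: the shift along the tool's x, y, z in units of 40 mm (1.0 is 40 mm), then the turn, a rotation vector about the tool's x, y, z in units of 5 degrees (1.0 is 5 degrees), then the gripper's target within -1 to 1 (shut at 1, half-way at 0, fully open at -1). In form: [dx, dy, dz, wx, wy, wz, gripper, dx, dy, dz, wx, wy, wz, gripper, ...]. A call has 1 to 20 rows; each row is the pose to reach, as a shift and turn from the pose measured when the call began, along the tool's axes at that moment; what a row does not reach only later rows make up. A row lasts 1/12 s, in which the tool goes at most 41.7 mm and 7.16 degrees, less where a joint would pass 70% of its speed; a pose out of reach is approached as far as the arm can. A call with a gripper value outside its range is refused whole. The fingers move at their own pace and stop on an object; the grip force is fixed at half the most. Time passes only in rows, so rows that repeat a pose let the fingers close. It gives the time, the measured TCP pose, the force and the opening at its end, in the units of the state.
- r.sense(): the state, without advancing time (a new reading comes with each control period).
- imaging.capture(name): name is "side" or "top"; returns the picture (420x560x3 uint8, blue, green, red); there is no depth.
- imaging.camera_params(name): a dict with "intrinsics" (3x3 intrinsics, pixels), "world_from_camera" (4x4, takes a point from camera to world coordinates). Camera axes: x right, y down, z forward; pixel columns grow to the right and rows downward; lengths in m; the calibration is good to about 2 mm. A picture is of the moment at which its call begins. camera_params takes no time and is no camera call.
- r.finish_job(): hands the job in, once; it reports no verdict.
The state is a dict: "time_s": time; "joints": joint angles; "joint_velocities": joint speeds; "effort": joint torques, N m; "tcp_pos": TCP position; "ee_rot": TCP orientation; "wrist_force": force on the tool from outside, world axes, zero at the start; "moment": the same for the moment, N m; "gripper_width": opening from 0.0 (shut) to 1.0 (fully open).
Only numpy, scipy, OpenCV 4.12 (cv2) and the standard library are available. Lean on these libraries where they do the work, as an engineer would, in place of code of your own. Each camera call takes 0.05 s, during which the arm holds its last target.

TASK

Load the ink stick into the ink-grinding machine: keeping it parallel to the sloping carrier, printed side up, put its upper end under the hooded gate and push the sprung gate back up the slope with it, lay the stick down on the bed behind the forked stop, and let go so that the gate clamps it lengthways against the stop. Leave it lying flat and straight on the bed, and do not disturb the other things on the table.

Things in the scene. Friction and masses are not known exactly. Their poses are not given: they have to be found in the camera images.
- ink_stick: black ink stick, a flat bar 22 x 84 x 10 mm (x, y, z), 40 g or so, with two lines of gold print on its top face, lying on the table. Origin at the centre of its underside; y along its length, x across its width, z up out of the printed face. Either end may go under the gate.
- machine: fixed white ink-grinding machine, housing 210 x 100 x 26 mm (x, y, z), round dish on its end by the carrier's low end. Origin at the centre of its underside, x along its length towards the carrier's high end (about the robot's left, 1.25 to 1.85 rad from world x). The carrier stands on it; the housing lies 25 mm or more below the bed's surface, so fingers may reach down on both sides of the stick.
- carrier: the sloping bed, a bare rail 16 mm wide, rising at 30 degrees towards the robot's left. Origin on its surface, 75 mm above the table, exactly where the stick's origin comes when loaded. x up the slope along the bed, y across it, z square to it. Nothing stands beside it between stop and gate. A fixed end block, 25 mm high, stands at x = 90 to 98 mm.
- stop (a point): middle of the top edge of the forked stop across the bed's low end: inner face at carrier x = -42 mm (2.5 mm up the slope from this point), 6 mm high above the bed, 32 mm wide. The stick comes in parallel to the bed, its underside 7 to 13 mm above it, to pass over the stop and under the hood, and is laid down once its lower end is past the stop.
- gate_face (a point): centre of the gate wall's face towards the stick, 12 mm above the bed. The gate is a steel hood: wall, two cheeks 32 mm apart inside, and a roof with its underside 24 mm above the bed. Roof and cheeks reach 12 mm down the slope from the face, a flared lip (top 31 mm above the bed) 6 mm further.
- gate (a joint): slide of the spring gate up the slope, m. 0 = shut (wall face at carrier x = +37 mm, so only 79 mm to the stop), 0.026 = fully back; the spring pushes it shut with about 3 N at 0, 4 N with the stick loaded and 7 N fully back. It reads 0.005 when the loaded stick is clamped.
- clip_tin: grey lidded tin 54 x 76 x 23 mm, a bystander. Origin at the centre of its underside. It and the ink stick may swap places.
- ink_dish: round white dish, 83 mm across, 17 mm high, a bystander left of the machine. Origin at the centre of its underside.
- water_dropper: white porcelain water dropper 55 x 69 x 34 mm, a bystander beyond the machine, to its right. Origin at the centre of its underside.

How it is judged (in metres and radians):
On the way:
1. the stick's upper end is in the hood and holds the gate pushed back more than 7 mm (value of joint gate above 0.007 m and distance between ink_stick and carrier below 0.04 m and contact force between ink_stick and carrier above 0.5 N), for 0.1 s.
At the end, for the whole second after the job is handed in: The ink stick rests printed side up on the bed, clamped between stop and gate: its origin within 4 mm of the carrier's along the bed, 7 mm across and 3 mm square to it; straight and flat to 8 degrees; gate reading 2 to 8.5 mm (x of ink_stick in the frame of carrier between -0.004 and 0.004 m and y of ink_stick in the frame of carrier between -0.007 and 0.007 m and z of ink_stick in the frame of carrier between -0.003 and 0.003 m and angle between the y axis of ink_stick and the x axis of carrier, either way round below 0.14 rad and angle between the z axis of ink_stick and the z axis of carrier, either way round below 0.14 rad and value of joint gate between 0.002 and 0.0085 m and linear speed of ink_stick below 0.02 m/s); the robot touches nothing.
It fails at once if the clip tin is moved more than 30 mm (distance of clip_tin from where it was at the start of the episode above 0.03 m).
It fails at once if the ink dish is moved more than 30 mm (distance of ink_dish from where it was at the start of the episode above 0.03 m).
It fails at once if the water dropper is moved more than 30 mm (distance of water_dropper from where it was at the start of the episode above 0.03 m).
It also fails if it takes over 40 s, if anything falls off the work surface, if the arm or the gripper's body presses on something with over 40 N, if the wrist force passes 120 N, or if a joint passes its speed limit or range.

## Working session

There is one attempt and no reset: what is moved stays moved. The work goes in short steps, Python scripts to look and compute and a tool call to move; the robot and the scene stay as the last step left them, time stands still between calls to the robot, and variables do not carry over. Pictures are saved under pics/ and viewed, and the job is handed in when it is done.

Besides the shell and the picture viewer there is one more tool, called by a JSON object that holds its "name" and its "arguments". move_arm: Moves the arm, as the interface text tells. Its arguments: {"type":"object","properties":{"motion":{"type":"array","items":{"type":"number"}}},"required":["motion"]}

```bash
mkdir -p pics; python3 - <<'E'
from station import r, imaging
import cv2,numpy as np
for n in("side","top"):
    cv2.imwrite(f"pics/{n}0.png",imaging.capture(n))
    p=imaging.camera_params(n);print(n,np.array(p["intrinsics"]).round(1).tolist(),np.array(p["world_from_camera"]).round(4).tolist())
print(r.sense())
E
```

```text
side [[432.0, 0.0, 282.0], [0.0, 432.0, 212.1], [0.0, 0.0, 1.0]] [[0.9095, -0.1501, 0.3876, 0.0472], [-0.4156, -0.3405, 0.8434, -1.0942], [0.0054, -0.9282, -0.3721, 0.5898], [0.0, 0.0, 0.0, 1.0]]
top [[400.6, 0.0, 274.4], [0.0, 400.6, 200.5], [0.0, 0.0, 1.0]] [[0.0257, -0.997, 0.0735, 0.491], [-0.9997, -0.0259, -0.0016, 0.0527], [0.0035, -0.0734, -0.9973, 1.2096], [0.0, 0.0, 0.0, 1.0]]
{'time_s': 0.1, 'joints': array([ 9.14764664e+01,  2.20864827e+01,  3.87275236e-01, -2.47605635e-02,
       -6.84099698e+01, -1.48174633e+01]), 'joint_velocities': array([ 0.07302452, -0.10854988,  0.23775369,  0.0765691 ,  0.00678291,
       -0.05967581]), 'effort': array([-2.66119259e-04, -3.91687703e+01,  1.87936145e+01,  4.23187897e+00,
        1.34617285e-02, -7.93321351e-05]), 'tcp_pos': array([0.14406852, 0.60762024, 0.22156681]), 'ee_rot': array([[ 9.72977240e-01, -2.30900771e-01, -3.52603292e-04],
       [-2.30901019e-01, -9.72975360e-01, -1.91519067e-03],
       [ 9.91446860e-05,  1.94485339e-03, -9.99998104e-01]]), 'wrist_force': array([ 0.22108933,  0.31448778, -0.03366531]), 'moment': array([-0.00414941, -0.02057202, -0.03575016]), 'gripper_width': 1.0027460865843334}
```

View pics/side0.png

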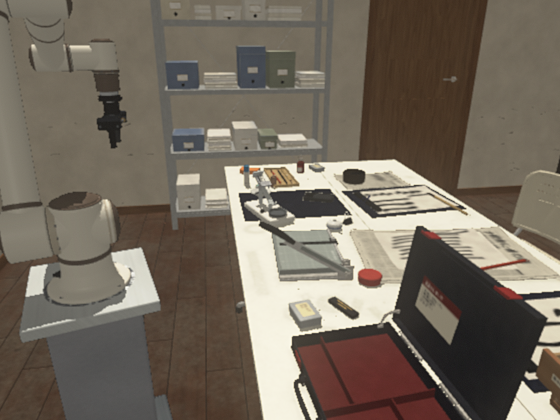

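View pics/top0.png

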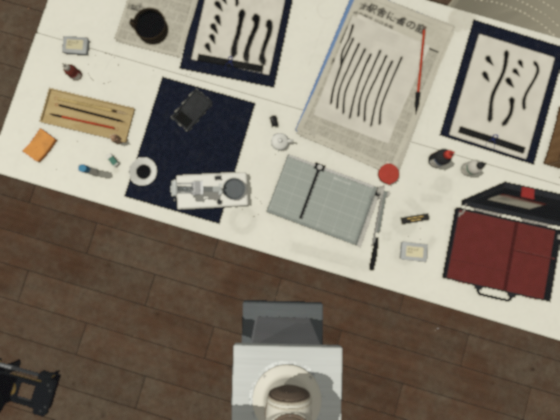

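The side view shows the machine at about (268,205) and the tin and stick at (305,312) and (343,307). In the top view the machine is at (210,190), the stick at (415,218) and the tin at (413,250). I'll zoom in.

```bash
python3 - <<'E'
import cv2
t=cv2.imread("pics/top0.png");s=cv2.imread("pics/side0.png")
def c(im,x0,y0,w,h,k,n): cv2.imwrite(n,cv2.resize(im[y0:y0+h,x0:x0+w],None,fx=k,fy=k,interpolation=cv2.INTER_CUBIC))
c(t,160,160,100,60,8,"pics/tm.png");c(t,390,200,50,70,8,"pics/ts.png")
c(s,235,160,80,75,8,"pics/sm.png");c(s,280,285,90,50,8,"pics/ss.png")
E
```

```text
(no output)
```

View pics/tm.png

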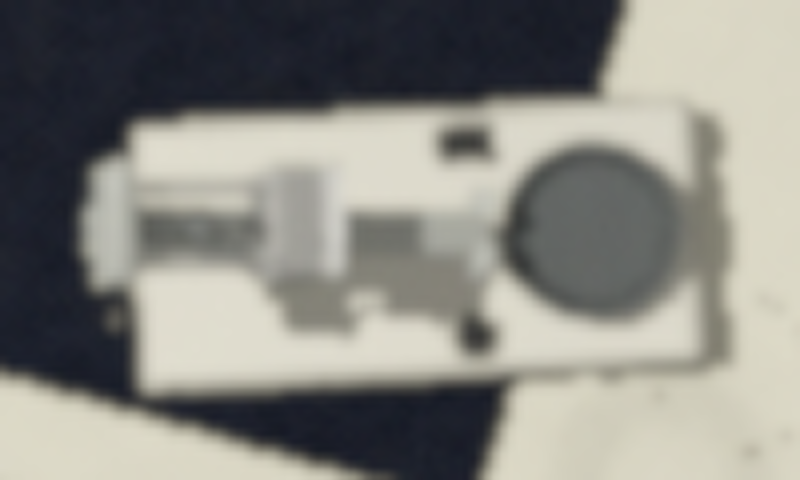

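View pics/ts.png

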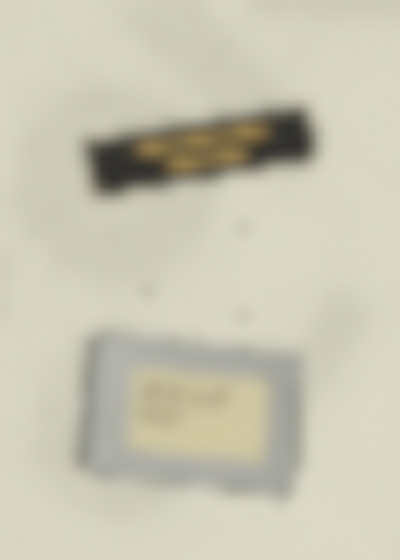

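View pics/sm.png

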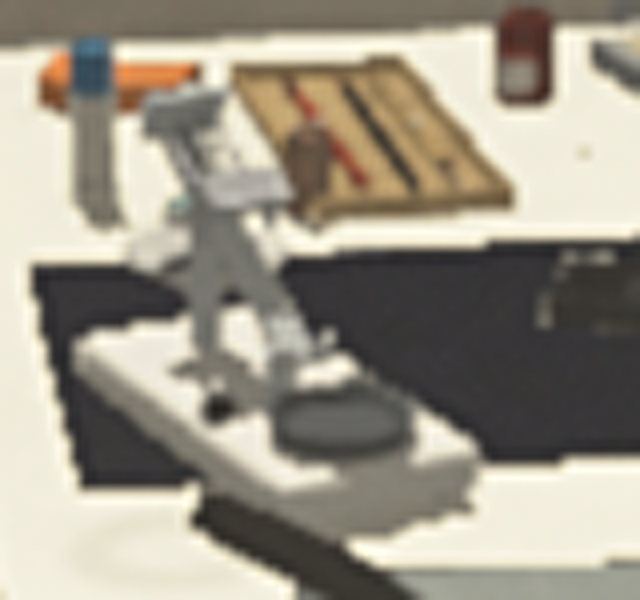

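View pics/ss.png

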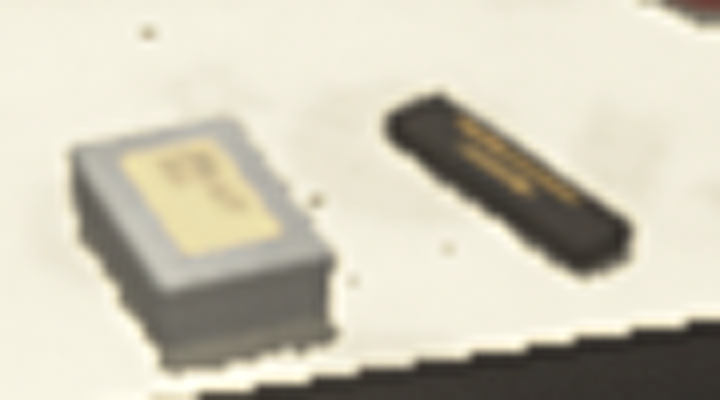

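```bash
cat > h.py <<'E'
import numpy as np,cv2
from station import r,imaging
from scipy.optimize import least_squares
P={n:imaging.camera_params(n) for n in("side","top")}
def proj(n,X):
    X=np.atleast_2d(X);T=np.linalg.inv(np.array(P[n]["world_from_camera"]));K=np.array(P[n]["intrinsics"])
    c=X@T[:3,:3].T+T[:3,3];q=c@K.T;return q[:,:2]/q[:,2:]
def px(u,v,x0,y0,k=8): return np.array([(u+.5)/k-.5+x0,(v+.5)/k-.5+y0])
def carrierT(x,y,yaw):
    m=np.array([np.cos(yaw),np.sin(yaw),0]);z=np.array([0,0,1.]);c,s=np.cos(np.pi/6),.5
    X=c*m+s*z;Z=-s*m+c*z;Y=np.cross(Z,X);return np.column_stack([X,Y,Z]),np.array([x,y,.075])
def cpts(p,pts): R,o=carrierT(*p);return np.atleast_2d(pts)@R.T/1000*1.+o
def mpts(p,pts):
    x,y,a=p;c,s=np.cos(a),np.sin(a);q=np.atleast_2d(pts)/1000
    return np.column_stack([x+c*q[:,0]-s*q[:,1],y+s*q[:,0]+c*q[:,1],q[:,2]])
E
python3 - <<'E'
from h import *
# machine housing top corners: +x is image left; +y of machine = world -x = image down
tm=[((105,50,26),(140,393)),((105,-50,26),(128,122)),((-105,-50,26),(690,103)),((-105,50,26),(710,365))]
sm=[((105,50,26),(75,348)),((-105,50,26),(290,492)),((-105,-50,26),(478,455))]
def res(p):
    a=[proj("top",mpts(p,k))[0]-px(*q,160,160) for k,q in tm]
    b=[proj("side",mpts(p,k))[0]-px(*q,235,160) for k,q in sm]
    return np.concatenate(a+b)
f=least_squares(res,[.5,.22,1.57]);print("mach",f.x,f.fun.reshape(-1,2).round(1).tolist())
t=[((19,-18,31),(345,165)),((19,18,31),(345,280)),((90,0,25),(132,220)),((-44.5,-16,6),(490,190)),((-44.5,16,6),(490,280))]
def res2(p): return np.concatenate([(proj("top",cpts(p,k))[0]-px(*q,160,160))*(1 if i!=2 else np.array([1,.5])) for i,(k,q) in enumerate(t)]+[[ (p[2]-f.x[2])*100]])
g=least_squares(res2,[.5,.22,f.x[2]]);print("carr",g.x,g.fun.round(1).tolist())
m=f.x;c,s=np.cos(m[2]),np.sin(m[2]);d=g.x[:2]-m[:2];print("carrier in machine mm",1000*np.array([c*d[0]+s*d[1],-s*d[0]+c*d[1]]))
# stick
im=cv2.imread("pics/top0.png")[200:232,390:440];im=cv2.resize(im,None,fx=8,fy=8,interpolation=cv2.INTER_CUBIC)
# dark or gold vs light background
g_=im[:,:,0];mk=(g_<125).astype(np.uint8);ct=max(cv2.findContours(mk,0,2)[0],key=cv2.contourArea);rc=cv2.minAreaRect(ct);print(rc)
box=cv2.boxPoints(rc);
side=[((385,120)),((440,93)),((632,228)),((585,277))]
tb=np.array([px(*q,390,200) for q in box])
K=np.array([(-11,-42,10),(-11,42,10),(11,42,10),(11,-42,10)])
# top: fit center & angle
def res3(p):
    q=proj("top",mpts(p,[(0,0,6),(0,42,6),(0,-42,6)]));o=[]
    o+=list(q[0]-tb.mean(0));
    e=sorted([(tb[i]+tb[(i+1)%4])/2 for i in range(4)],key=lambda v:v[0]);L,R=e[0],e[-1]
    o+=list((q[1]-L))+list((q[2]-R));return o
h=least_squares(res3,[.5,-.3,0.]);print("stick",h.x,np.degrees(h.x[2]),np.round(h.fun,1))
print("side pred",((proj("side",mpts(h.x,K))-[280,285]+.5)*8-.5).round().tolist())
E
```

```text
mach [0.60433638 0.23672657 1.64865529] [[0.1, 0.0], [0.4, 0.3], [0.7, -0.9], [-0.2, -0.2], [-0.6, -1.5], [-1.5, -0.1], [0.8, -0.8]]
carr [0.60261009 0.24842226 1.64709698] [-0.3, 0.8, 0.2, -0.6, 0.5, 0.2, -0.4, -0.1, 0.0, -0.3, -0.2]
carrier in machine mm [11.79453118  0.81135836]
((200.65640258789062, 150.35635375976562), (58.31027603149414, 227.6198272705078), 80.34010314941406)
stick [ 0.53669273 -0.37209736  0.19282274] 11.047929022972342 [ 0.  -0.   0.3 -0.1 -0.3  0.1]
side pred [[577.0, 248.0], [380.0, 112.0], [435.0, 89.0], [632.0, 222.0]]
```

```bash
python3 - <<'E'
from h import *
p=[.6028,.2484,1.648]
o=[]
for n,x0,y0,w,h in(("top",160,160,100,60),("side",235,160,80,75)):
    im=cv2.imread(f"pics/{n}0.png")[y0:y0+h,x0:x0+w];im=cv2.resize(im,None,fx=8,fy=8,interpolation=cv2.INTER_CUBIC)
    def line(pts,c):
        q=((proj(n,cpts(p,pts))-[x0,y0]+.5)*8-.5).round().astype(int);cv2.polylines(im,[q],False,c,1)
    line([(-42,-8,0),(90,-8,0),(90,8,0),(-42,8,0),(-42,-8,0)],(0,0,255))
    line([(-44.5,-16,6),(-44.5,16,6)],(0,255,0)); line([(19,-18,31),(19,18,31)],(255,0,0))
    line([(90,-16,25),(90,16,25),(98,16,25),(98,-16,25),(90,-16,25)],(255,0,255))
    cv2.imwrite(f"pics/ov_{n}.png",im)
E
```

```text
(no output)
```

View pics/ov_top.png

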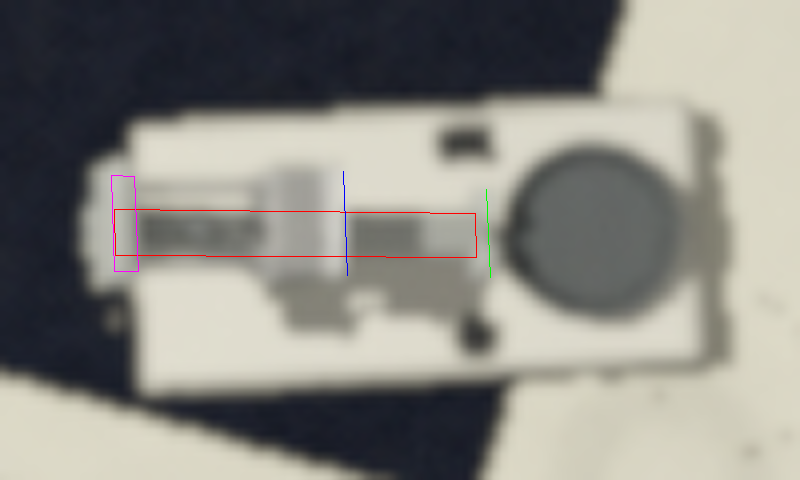

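View pics/ov_side.png

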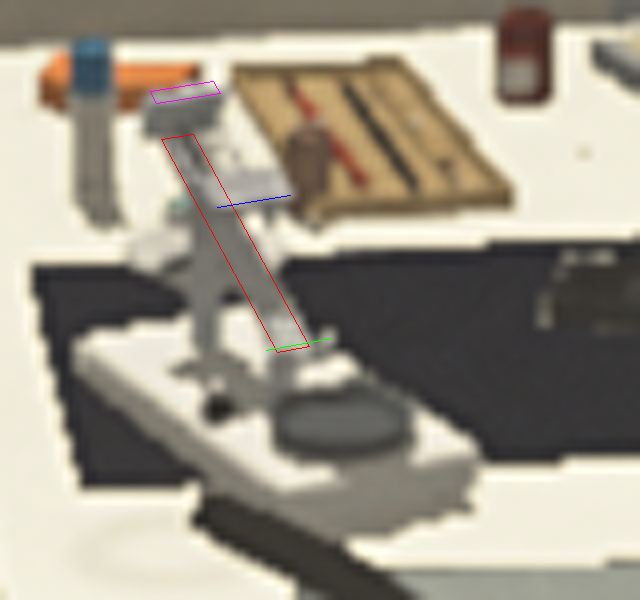

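```bash
cat >> h.py <<'E'
from scipy.spatial.transform import Rotation as Ro
C=np.array([.6028,.2484,1.648]); ST=np.array([.53669,-.37210,.19282])
def yawR(deg):
    a=np.radians(deg);y=np.array([np.cos(a),np.sin(a),0]);z=np.array([0,0,-1.]);return np.column_stack([np.cross(y,z),y,z])
def carR():
    R,_=carrierT(*C);return np.column_stack([-R[:,0],R[:,1],-R[:,2]])
def move(Rt,pt,s=None):
    s=s or r.sense();R=np.array(s["ee_rot"]);d=R.T@(np.array(pt)-s["tcp_pos"])/.04
    w=np.degrees(Ro.from_matrix(R.T@Rt).as_rotvec())/5
    print(np.r_[d,w].round(3).tolist())
E
python3 - <<'E'
from h import *
R=yawR(180+np.degrees(ST[2]))
g=np.r_[ST[:2],0]+R[:,0]*.008
print(g)
move(yawR(-130),[.45,.25,.25]);move(R,g+[0,0,.10]);move(R,g+[0,0,.002])
E
```

```text
[ 0.53822302 -0.37995174  0.        ]
[9.506, 6.934, -0.696, 0.022, -0.006, 5.33]
[15.288, 21.741, 3.083, 0.019, -0.014, 13.12]
[15.288, 21.736, 5.533, 0.019, -0.014, 13.12]
```

{"name": "move_arm", "arguments": {"motion": [9.5, 6.93, -0.7, 0.02, 0, 5.33, -1, 9.5, 6.93, -0.7, 0.02, 0, 5.33, -1, 9.5, 6.93, -0.7, 0.02, 0, 5.33, -1, 9.5, 6.93, -0.7, 0.02, 0, 5.33, -1, 9.5, 6.93, -0.7, 0.02, 0, 5.33, -1, 9.5, 6.93, -0.7, 0.02, 0, 5.33, -1, 9.5, 6.93, -0.7, 0.02, 0, 5.33, -1, 9.5, 6.93, -0.7, 0.02, 0, 5.33, -1, 9.5, 6.93, -0.7, 0.02, 0, 5.33, -1, 9.5, 6.93, -0.7, 0.02, 0, 5.33, -1, 9.5, 6.93, -0.7, 0.02, 0, 5.33, -1]}}

```text
time_s: 1.02
tcp_pos: [0.442, 0.2583, 0.2494]
ee_rot: [[0.766, -0.643, 0.0], [-0.643, -0.766, -0.0], [0.0, 0.0, -1.0]]
wrist_force: [0.7, 0.4, -0.4]
gripper_width: 0.998
```

```bash
python3 - <<'E'
from h import *
R=yawR(180+np.degrees(ST[2]))
g=np.r_[ST[:2],0]+R[:,0]*.008
move(R,g+[0,0,.10])
E
```

```text
[12.095, 10.678, 3.742, 0.002, -0.005, 7.794]
```

{"name": "move_arm", "arguments": {"motion": [12.1, 10.68, 3.74, 0, 0, 7.79, 0, 12.1, 10.68, 3.74, 0, 0, 7.79, 0, 12.1, 10.68, 3.74, 0, 0, 7.79, 0, 12.1, 10.68, 3.74, 0, 0, 7.79, 0, 12.1, 10.68, 3.74, 0, 0, 7.79, 0, 12.1, 10.68, 3.74, 0, 0, 7.79, 0, 12.1, 10.68, 3.74, 0, 0, 7.79, 0, 12.1, 10.68, 3.74, 0, 0, 7.79, 0, 12.1, 10.68, 3.74, 0, 0, 7.79, 0, 12.1, 10.68, 3.74, 0, 0, 7.79, 0, 12.1, 10.68, 3.74, 0, 0, 7.79, 0, 12.1, 10.68, 3.74, 0, 0, 7.79, 0, 12.1, 10.68, 3.74, 0, 0, 7.79, 0, 12.1, 10.68, 3.74, 0, 0, 7.79, 0, 12.1, 10.68, 3.74, 0, 0, 7.79, 0, 12.1, 10.68, 3.74, 0, 0, 7.79, 0, 12.1, 10.68, 3.74, 0, 0, 7.79, 0, 12.1, 10.68, 3.74, 0, 0, 7.79, 0, 12.1, 10.68, 3.74, 0, 0, 7.79, 0]}}

```text
time_s: 2.6
tcp_pos: [0.5377, -0.3799, 0.0993]
ee_rot: [[0.191, -0.982, -0.001], [-0.982, -0.191, 0.0], [-0.001, 0.001, -1.0]]
wrist_force: [-0.2, 0.5, 1.0]
gripper_width: 0.5
```

```bash
python3 - <<'E'
from h import *
R=yawR(180+np.degrees(ST[2]))
g=np.r_[ST[:2],0]+R[:,0]*.008
s=r.sense();print(s["time_s"],s["tcp_pos"],s["gripper_width"])
for n,x0,y0 in(("side",270,240),("top",370,170)):
    im=imaging.capture(n);cv2.imwrite(f"pics/{n}1.png",im);cv2.imwrite(f"pics/{n}1c.png",cv2.resize(im[y0:y0+100,x0:x0+110],None,fx=6,fy=6,interpolation=cv2.INTER_CUBIC))
move(R,g+[0,0,.003])
E
```

```text
2.6 [ 0.53771509 -0.37994096  0.09928386] 0.5003518845229907
[0.021, 0.011, 2.439, -0.003, -0.005, 0.02]
```

View pics/side1c.png

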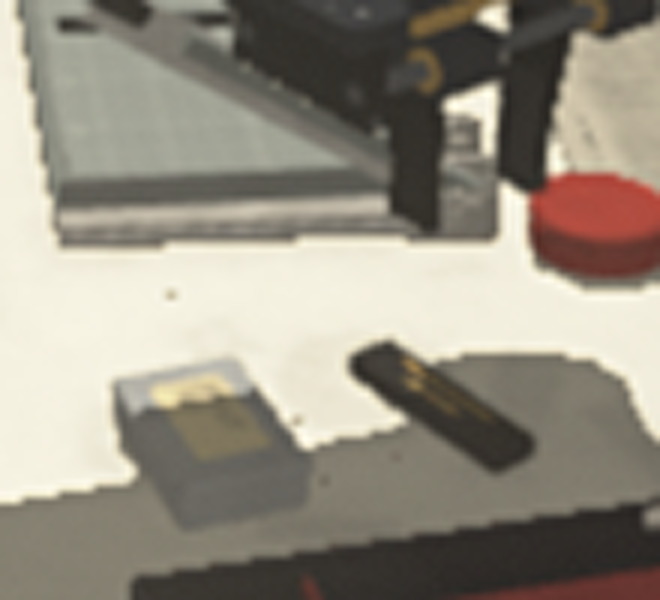

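The fingers (tips at about (415,230) and (525,185) in the crop) sit above the stick, with the tin clear to the left. I'll descend and grip.

{"name": "move_arm", "arguments": {"motion": [0.02, 0.01, 0.8, 0, 0, 0, 0, 0.02, 0.01, 1.5, 0, 0, 0, 0, 0.02, 0.01, 2.1, 0, 0, 0, 0, 0.02, 0.01, 2.42, 0, 0, 0, 0, 0.02, 0.01, 2.43, 0, 0, 0, 0, 0.02, 0.01, 2.43, 0, 0, 0, 1, 0.02, 0.01, 2.43, 0, 0, 0, 1, 0.02, 0.01, 2.43, 0, 0, 0, 1, 0.02, 0.01, 2.43, 0, 0, 0, 1, 0.02, 0.01, 2.43, 0, 0, 0, 1, 0.02, 0.01, 2.43, 0, 0, 0, 1]}}

```text
time_s: 3.62
tcp_pos: [0.5387, -0.3801, 0.0044]
ee_rot: [[0.194, -0.981, 0.002], [-0.981, -0.194, -0.001], [0.001, -0.001, -1.0]]
wrist_force: [-1.4, 1.8, 4.4]
gripper_width: 0.245
```

```bash
cat >> h.py <<'E'
OFF=np.array([-.0082,0,.0044])
def tgt(x,y,z):
    Rc,o=carrierT(*C);return o+Rc@np.array([x,y,z])/1000-carR()@OFF
E
python3 - <<'E'
from h import *
s=r.sense();move(carR(),tgt(-70,0,100),s);print(tgt(-70,0,100))
move(yawR(188),[.5,-.2,.25],s)
E
```

```text
[-12.123, -4.265, -3.058, 0.337, -6.006, 1.32]
[0.61204932 0.12883403 0.12631305]
[-4.596, 0.07, -6.147, -0.015, -0.014, 0.632]
```

{"name": "move_arm", "arguments": {"motion": [0, 0, -0.5, 0, 0, 0, 1, 0, 0, -1.3, 0, 0, 0, 1, 0, 0, -2.2, 0, 0, 0, 1, -0.5, -0.2, -3.1, 0, 0, 0, 1, -1.2, -0.4, -3.8, 0, -0.5, 0, 1, -2.1, -0.7, -4.3, 0, -1, 0, 1, -3.1, -1, -4.6, 0, -1.6, 0.2, 1, -4.1, -1.4, -4.6, 0.1, -2.2, 0.4, 1, -5.1, -1.8, -4.6, 0.1, -2.8, 0.5, 1, -6.1, -2.2, -4.6, 0.1, -3.4, 0.7, 1, -7.1, -2.6, -4.6, 0.2, -4, 0.8, 1, -8.1, -3, -4.6, 0.2, -4.6, 1, 1, -9.1, -3.4, -4.5, 0.3, -5.2, 1.1, 1, -10.1, -3.7, -4.2, 0.3, -5.6, 1.2, 1, -11, -4, -3.8, 0.34, -6, 1.3, 1, -11.6, -4.15, -3.4, 0.34, -6, 1.32, 1, -12, -4.26, -3.06, 0.34, -6, 1.32, 1, -12.12, -4.26, -3.06, 0.34, -6, 1.32, 1, -12.12, -4.26, -3.06, 0.34, -6, 1.32, 1, -12.12, -4.26, -3.06, 0.34, -6, 1.32, 1]}}

```text
time_s: 5.28
tcp_pos: [0.6122, 0.1281, 0.127]
ee_rot: [[0.068, -0.997, -0.037], [-0.864, -0.077, 0.497], [-0.499, -0.001, -0.867]]
wrist_force: [0.3, 0.3, -1.0]
gripper_width: 0.243
```

```bash
python3 - <<'E'
from h import *
s=r.sense();print(s["time_s"],s["tcp_pos"],s["gripper_width"],s["wrist_force"],s["joints"].round(1))
for n,x0,y0 in(("side",225,130),("top",160,150)):
    im=imaging.capture(n);cv2.imwrite(f"pics/{n}2.png",im);cv2.imwrite(f"pics/{n}2c.png",cv2.resize(im[y0:y0+100,x0:x0+110],None,fx=7,fy=6,interpolation=cv2.INTER_CUBIC))
move(carR(),tgt(-70,0,100));move(carR(),tgt(-48,0,10))
E
```

```text
5.2833 [0.61224479 0.12807868 0.1269584 ] 0.243416464604845 [ 0.34009089  0.33941362 -1.04660823] [ 10.1  28.5   2.4 -33.3 -64.7   9.1]
[-0.016, 0.012, 0.046, -0.033, -0.011, 0.002]
[-0.568, 0.018, 2.295, -0.033, -0.011, 0.002]
```

View pics/side2c.png

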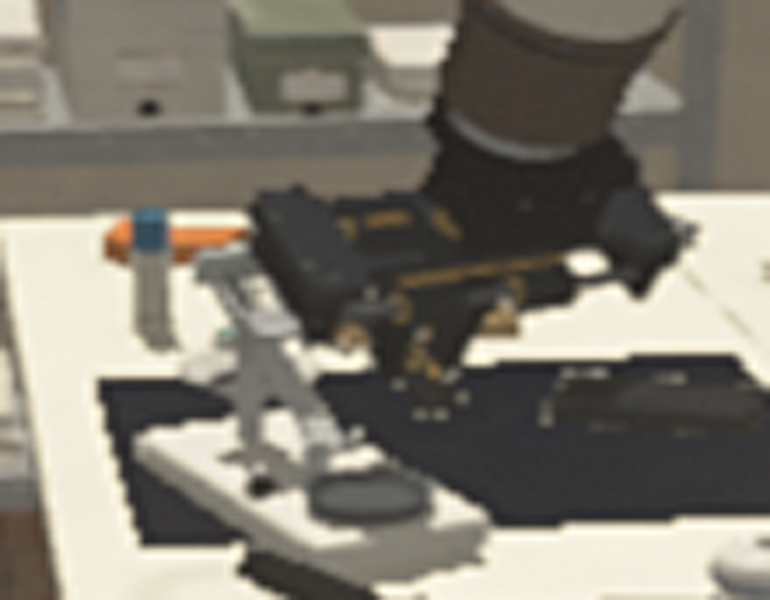

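View pics/top2c.png

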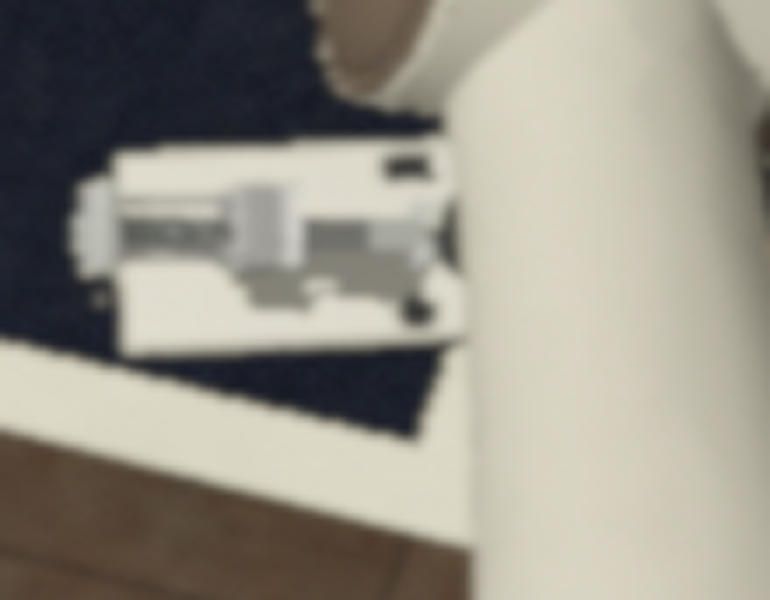

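The top view is blocked by the arm. In the side view the stick is gripped with its print showing at (425,355), and the machine is undisturbed. I'll go to just in front of the hood.

```bash
python3 - <<'E'
from h import *
for p in((-34,0,60),(-32,0,10)):move(carR(),tgt(*p))
E
```

```text
[-0.917, 0.015, 1.045, -0.033, -0.011, 0.002]
[-0.968, 0.018, 2.295, -0.033, -0.011, 0.002]
```

{"name": "move_arm", "arguments": {"motion": [-0.4, 0.01, 0.4, -0.03, -0.01, 0, 1, -0.92, 0.02, 1.05, -0.03, -0.01, 0, 1, -0.96, 0.02, 1.6, -0.03, -0.01, 0, 1, -0.97, 0.02, 2, -0.03, -0.01, 0, 1, -0.97, 0.02, 2.29, -0.03, -0.01, 0, 1, -0.97, 0.02, 2.29, -0.03, -0.01, 0, 1, -0.97, 0.02, 2.29, -0.03, -0.01, 0, 1]}}

```text
time_s: 5.97
tcp_pos: [0.6064, 0.2056, 0.0678]
ee_rot: [[0.067, -0.997, -0.038], [-0.864, -0.077, 0.498], [-0.499, -0.001, -0.866]]
wrist_force: [-0.1, 0.3, -0.7]
gripper_width: 0.245
```

```bash
cat >> h.py <<'E'
def look(k):
    x0,y0,w,h=240,165,70,60
    im=imaging.capture("side");cv2.imwrite(f"pics/side{k}.png",im)
    a=cv2.resize(im[y0:y0+h,x0:x0+w],None,fx=10,fy=10,interpolation=cv2.INTER_CUBIC);cv2.imwrite(f"pics/side{k}c.png",a)
    s=r.sense();R=np.array(s["ee_rot"]);Rc,o=carrierT(*C)
    so=s["tcp_pos"]+R@OFF
    print(s["time_s"],"stick in carrier mm",(1000*Rc.T@(so-o)).round(1),"w",s["gripper_width"],s["wrist_force"].round(1),"dR",np.degrees(Ro.from_matrix(carR().T@R).as_rotvec()).round(2))
    b=a.copy()
    K=np.array([(x,y,z) for z in(0,.010) for x,y in((-.011,-.042),(-.011,.042),(.011,.042),(.011,-.042))])
    # stick frame in tool: stick y = -tool x , x = tool y..., z=-tool z
    W=so+np.array([R@np.array([-q[1],q[0],-q[2]]) for q in K])
    q=((proj("side",W)-[x0,y0]+.5)*10-.5).round().astype(int)
    for f in(q[:4],q[4:]):cv2.polylines(b,[f],True,(0,255,255),1)
    for pts in([(-44.5,-16,6),(-44.5,16,6)],[(19,-18,31),(19,18,31)],[(-42,-8,0),(90,-8,0),(90,8,0),(-42,8,0)]):
        q=((proj("side",cpts(C,pts))-[x0,y0]+.5)*10-.5).round().astype(int);cv2.polylines(b,[q],False,(0,255,0),1)
    cv2.imwrite(f"pics/side{k}o.png",b)
E
python3 - <<'E'
from h import *
look(3)
for p in((-10,0,10),(6,0,10),(6,0,0)):move(carR(),tgt(*p))
E
```

```text
6.0167 stick in carrier mm [-32.4  -0.8  11.5] w 0.2480178734525754 [ 0.5 -0.2 -0.8] dR [ 0.12  0.02 -0.01]
[-0.559, 0.02, 0.037, -0.024, -0.005, 0.003]
[-0.959, 0.02, 0.037, -0.024, -0.005, 0.003]
[-0.959, 0.02, 0.287, -0.024, -0.005, 0.003]
```

View pics/side3c.png

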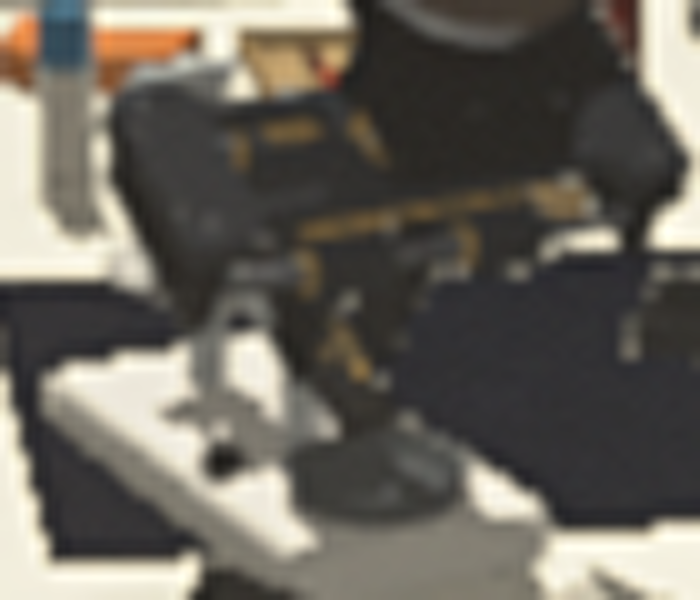

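View pics/side3o.png

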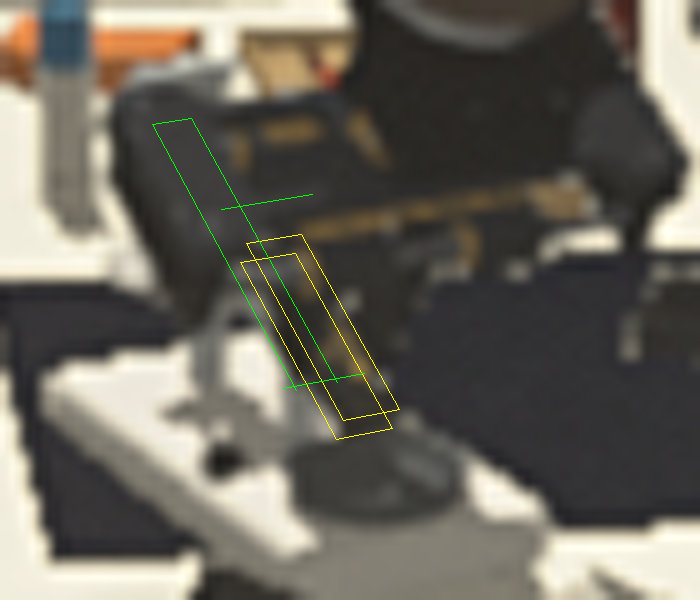

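{"name": "move_arm", "arguments": {"motion": [-0.1, 0.02, 0.06, -0.02, 0, 0, 1, -0.25, 0.03, 0.08, -0.02, 0, 0, 1, -0.4, 0.03, 0.08, -0.02, 0, 0, 1, -0.55, 0.03, 0.08, -0.02, 0, 0, 1, -0.65, 0.03, 0.08, -0.02, 0, 0, 1, -0.7, 0.03, 0.08, -0.02, 0, 0, 1, -0.7, 0.03, 0.08, -0.02, 0, 0, 1]}}

```text
time_s: 6.6
tcp_pos: [0.604, 0.2309, 0.0799]
ee_rot: [[0.068, -0.997, -0.037], [-0.864, -0.078, 0.497], [-0.499, -0.001, -0.867]]
wrist_force: [1.2, -3.2, -1.7]
gripper_width: 0.246
```

```bash
python3 - <<'E'
from h import *
look(4)
for p in((6,0,9.5),(6,0,0)):move(carR(),tgt(*p))
E
```

```text
6.65 stick in carrier mm [-4.9  0.2  8.6] w 0.24741467389826843 [ 1.6 -3.9 -1.2] dR [ 0.06  0.09 -0.04]
[-0.271, -0.004, -0.023, -0.011, -0.018, 0.008]
[-0.272, -0.004, 0.214, -0.011, -0.018, 0.008]
```

View pics/side4o.png

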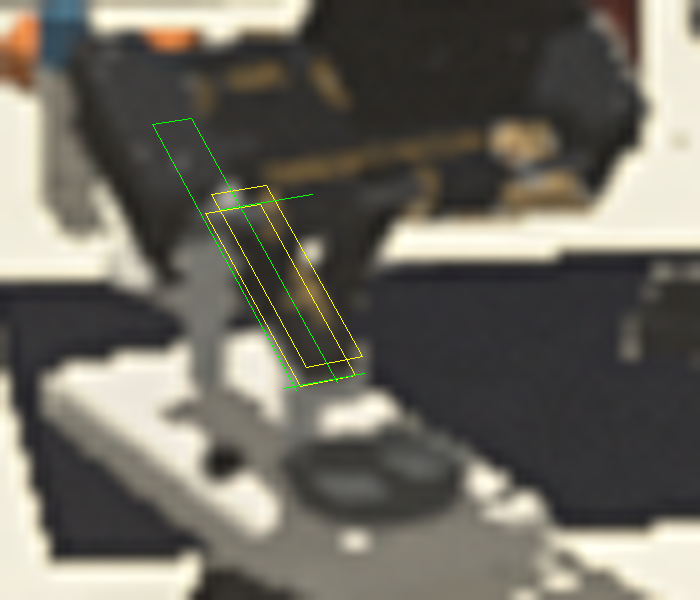

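The force is about 4 N straight down the slope, and it started at about x = -5 mm, which is where the gate wall should first meet the stick. So the stick is in the hood. I'll push on.

{"name": "move_arm", "arguments": {"motion": [-0.1, 0, -0.02, 0, -0.02, 0, 1, -0.2, 0, -0.02, 0, -0.02, 0, 1, -0.29, 0, -0.02, 0, -0.02, 0, 1, -0.32, 0, -0.02, 0, -0.02, 0, 1, -0.32, 0, -0.02, 0, -0.02, 0, 1, -0.32, 0, -0.02, 0, -0.02, 0, 1]}}

```text
time_s: 7.15
tcp_pos: [0.6031, 0.2412, 0.0865]
ee_rot: [[0.067, -0.997, -0.038], [-0.863, -0.077, 0.498], [-0.5, -0.001, -0.866]]
wrist_force: [1.6, -3.7, -3.7]
gripper_width: 0.244
```

```bash
python3 - <<'E'
from h import *
look(5)
for p in((6,0,9.5),(6,0,0),(1,0,0)):move(carR(),tgt(*p))
E
```

```text
7.2 stick in carrier mm [7.7 0.3 9.2] w 0.24980949872443065 [ 2.4 -4.7 -3.1] dR [ 0.04  0.01 -0.03]
[0.043, -0.007, -0.008, -0.008, -0.002, 0.006]
[0.042, -0.006, 0.23, -0.008, -0.002, 0.006]
[0.167, -0.006, 0.23, -0.008, -0.002, 0.006]
```

View pics/side5o.png

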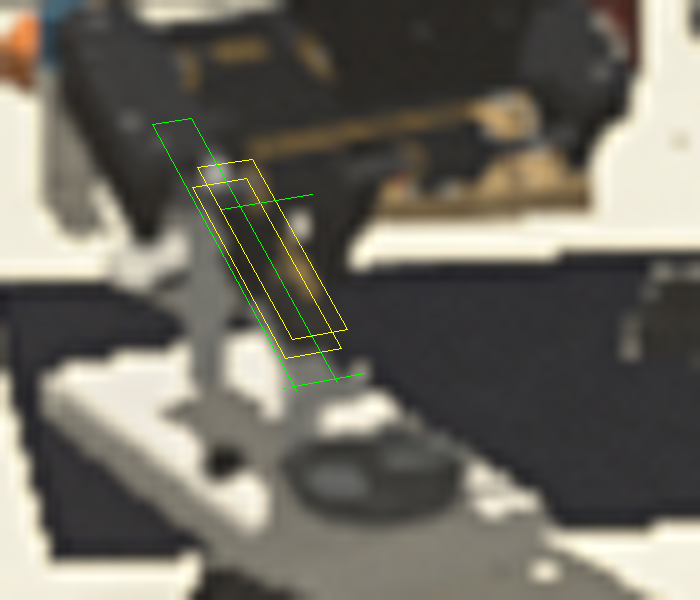

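Lower end clear of the stop, at about x = 7.7 mm. I'll lower it onto the bed.

{"name": "move_arm", "arguments": {"motion": [0, 0, 0.06, 0, 0, 0, 1, 0, 0, 0.12, 0, 0, 0, 1, 0, 0, 0.17, 0, 0, 0, 1, 0, 0, 0.21, 0, 0, 0, 1, 0, 0, 0.24, 0, 0, 0, 1, 0, 0, 0.24, 0, 0, 0, 1]}}

```text
time_s: 7.7
tcp_pos: [0.6028, 0.2454, 0.0791]
ee_rot: [[0.068, -0.997, -0.038], [-0.864, -0.078, 0.498], [-0.5, -0.001, -0.866]]
wrist_force: [-0.5, -6.1, 0.8]
gripper_width: 0.244
```

```bash
python3 - <<'E'
from h import *
look(6)
s=r.sense();print("force in carrier",(carrierT(*C)[0].T@s["wrist_force"]).round(1))
for p in((6,0,0),(1,0,0)):move(carR(),tgt(*p))
E
```

```text
7.75 stick in carrier mm [7.7 0.2 0.7] w 0.2454975164973903 [-0.1 -6.1  0.4] dR [ 0.05  0.02 -0.08]
force in carrier [-5.   0.5  3.4]
[0.042, -0.004, 0.017, -0.01, -0.004, 0.015]
[0.167, -0.004, 0.017, -0.01, -0.004, 0.015]
```

View pics/side6o.png

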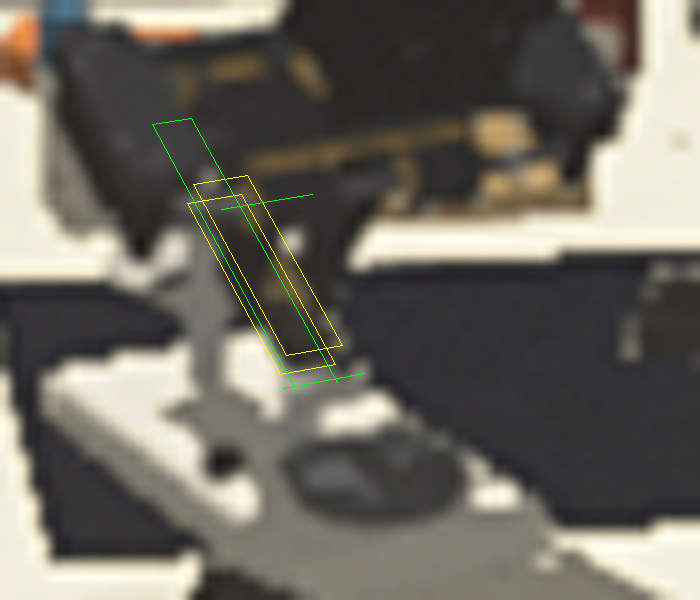

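Bed contact: 3.4 N square to the bed with the gate still about 12 mm back. I'll ease the stick down towards the stop, then open.

{"name": "move_arm", "arguments": {"motion": [0.05, 0, 0.015, 0, 0, 0, 1, 0.1, 0, 0.015, 0, 0, 0, 1, 0.14, 0, 0.015, 0, 0, 0, 1, 0.17, 0, 0.015, 0, 0, 0, 1, 0.17, 0, 0.015, 0, 0, 0, 1, 0.17, 0, 0.015, 0, 0, 0, 1]}}

```text
time_s: 8.25
tcp_pos: [0.6035, 0.2397, 0.0758]
ee_rot: [[0.069, -0.997, -0.037], [-0.863, -0.078, 0.498], [-0.5, -0.002, -0.866]]
wrist_force: [0.3, -6.4, 2.7]
gripper_width: 0.248
```

```bash
python3 - <<'E'
from h import *
look(7)
s=r.sense();print("force in carrier",(carrierT(*C)[0].T@s["wrist_force"]).round(1))
E
```

```text
8.3 stick in carrier mm [ 1.  -0.   0.7] w 0.2486633488459761 [ 1.1 -5.6  2.5] dR [ 0.07  0.01 -0.11]
force in carrier [-3.6 -0.7  5. ]
```

View pics/side7o.png

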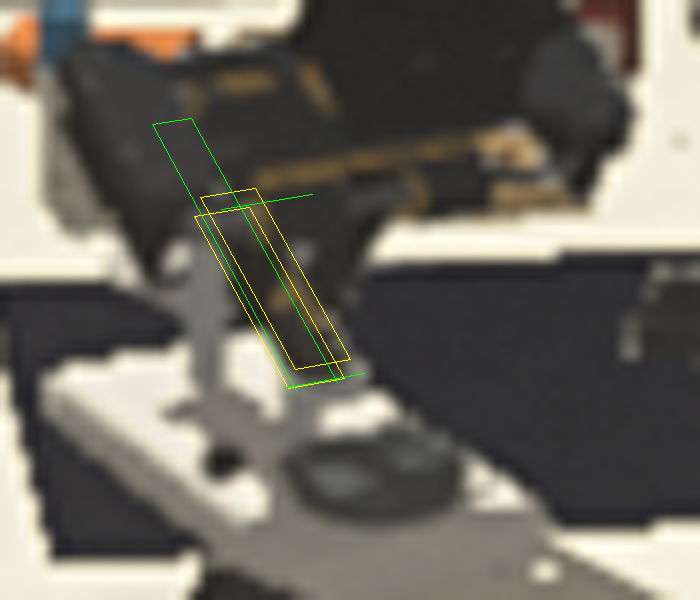

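{"name": "move_arm", "arguments": {"motion": [0, 0, 0, 0, 0, 0, 0.1, 0, 0, 0, 0, 0, 0, 0.1, 0, 0, 0, 0, 0, 0, 0.1, 0, 0, 0, 0, 0, 0, 0.1, 0, 0, 0, 0, 0, 0, 0.1, 0, 0, -0.3, 0, 0, 0, 0.1, 0, 0, -0.8, 0, 0, 0, 0.1, 0, 0, -1.5, 0, 0, 0, 0.1, 0, 0, -2.4, 0, 0, 0, 0.1, 0.5, 0, -3.3, 0, 0, 0, 0.1, 1.4, 0, -3.6, 0, 0, 0, 0.1, 2.4, 0, -3.6, 0, 0, 0, 0.1, 3.4, 0, -3.6, 0, 0, 0, 0.1, 4.4, 0, -4.2, 0, 0, 0, 0.1, 5.4, 0, -4.8, 0, 0, 0, 0.1, 6.4, 0, -5.4, 0, 0, 0, 0.1, 6.4, 0, -5.4, 0, 0, 0, 0.1, 6.4, 0, -5.4, 0, 0, 0, 0.1]}}

```text
time_s: 9.8
tcp_pos: [0.6294, -0.0937, 0.135]
ee_rot: [[0.064, -0.997, -0.034], [-0.865, -0.073, 0.497], [-0.498, -0.002, -0.867]]
wrist_force: [-0.1, 0.3, -0.4]
gripper_width: 0.449
```

```bash
python3 - <<'E'
from h import *
s=r.sense();print(s["time_s"],s["tcp_pos"],s["wrist_force"])
for n,x0,y0,w,h in(("top",160,160,100,60),("side",235,160,80,75)):
    im=imaging.capture(n);cv2.imwrite(f"pics/{n}8.png",im);im=im[y0:y0+h,x0:x0+w];im=cv2.resize(im,None,fx=8,fy=8,interpolation=cv2.INTER_CUBIC)
    cv2.imwrite(f"pics/{n}8c.png",im)
    def line(pts,c):
        q=((proj(n,cpts(C,pts))-[x0,y0]+.5)*8-.5).round().astype(int);cv2.polylines(im,[q],True,c,1)
    line([(-42,-11,10),(42,-11,10),(42,11,10),(-42,11,10)],(0,255,255))
    line([(24,-18,31),(24,18,31)],(0,255,0))
    cv2.imwrite(f"pics/{n}8o.png",im)
E
```

```text
9.8 [ 0.6294466  -0.09372414  0.13501564] [-0.11298598  0.29827462 -0.43521881]
```

View pics/top8o.png

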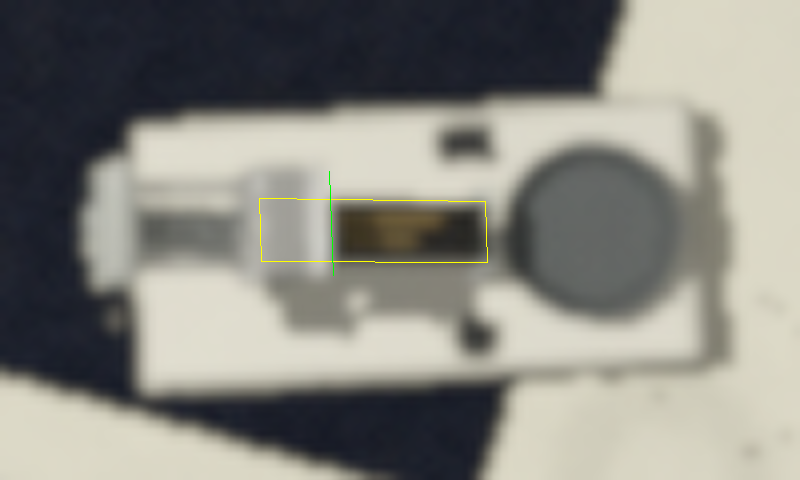

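View pics/side8o.png

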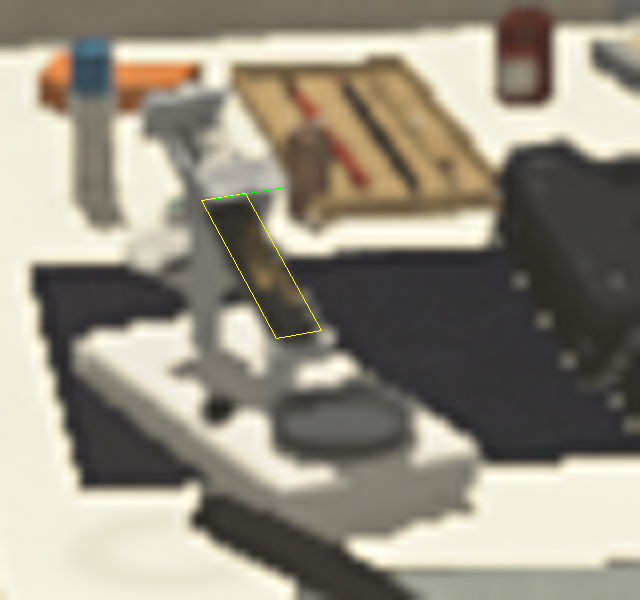

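View pics/side8c.png

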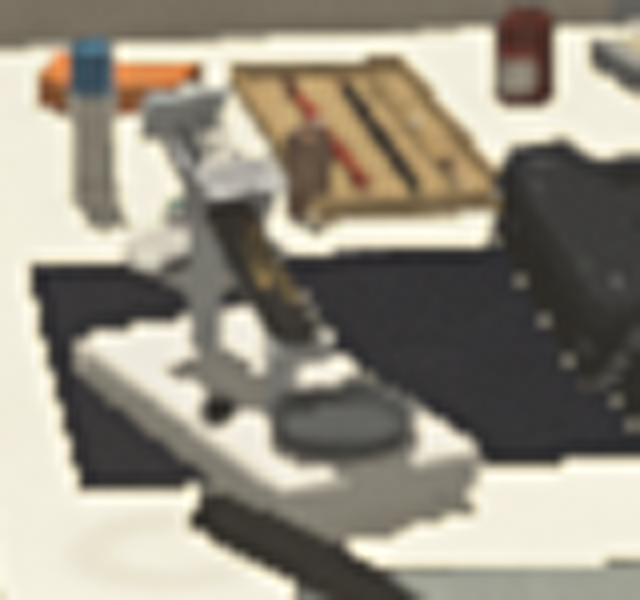

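View pics/top8.png

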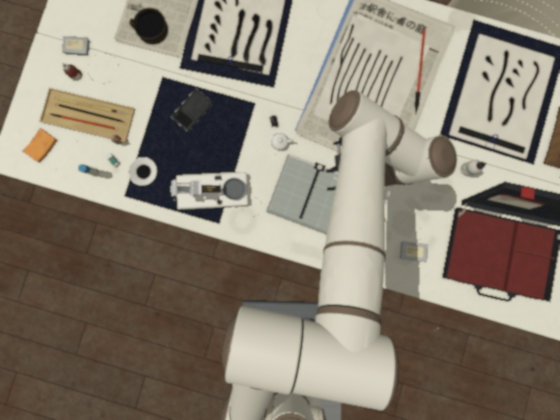

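The top crop shows the stick, print up, from the lip (332,230) to its low end (487,235), inside the predicted loaded outline. In both views the gate lip is on the line for a gate reading of 5 mm. The tin, dish and dropper sit where they were, so I'm handing it in.

```bash
python3 -c "
from station import r
print(r.finish_job())"
```

```text
the job is handed in; nothing more can be done
None
```

The ink stick is loaded and clamped in the machine, and I handed the job in at about 10 s of the 40 s allowed. The hand-in reported no verdict.

- **What I did:** I gripped the stick across its width 8 mm off centre and carried it at the bed's 30° slope. I slid its upper end under the hood at about 9 mm above the bed and pushed the gate back about 12 mm. I then laid the stick on the bed, which pressed back with 3.4 N, eased it down the slope to about 1 mm from the stop, let go and backed away.
- **Last checks:**
  - In both cameras the stick lies flat and straight, print up, on the outline predicted for a loaded stick.
  - The gate lip is where a 5 mm gate reading would put it. I judged this from the pictures, as there is no direct gate reading.
  - The tin, dish and dropper look unmoved, and the arm is clear with wrist force near zero.
- **Minor disagreement:** before release the arm's reading put the stick 0.7 mm above the bed even though it was touching. That is within calibration error. No check failed.

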